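# Press a bearing home in the guarded lever press

### The arm

A 7-joint arm with a two-finger parallel gripper is mounted at the origin on a cart in front of the work surface, level with it; the furniture and walls round the work are solid. World frame = base frame: x ahead of the robot, y to its left, z up, the work surface at z = 0. Lengths are in m, angles in rad, forces in N, time in s.
With the tool pointing down it reaches from about 0.425 to 1.025 m from the base axis. Payload 3.6 kg.
Tool frame: the origin (TCP) lies midway between the tips of the shut fingers; the grasp point (between the pads) lies ctrl.hold_point_z behind it (ctrl.hold_point_z is the distance from the TCP to the grasp point, in m); z points along the fingers, y is the direction in which the jaws open and shut (so a half turn about z gives the same grasp; the last joint's range is limited). The gripper opens to 85 mm and grips with 20 to 120 N. Pads are 22 mm wide; open, the fingers measure 114 mm over their backs; the gripper's body (76 mm by 85 mm) begins 54 mm behind the grasp point. The pads swing forward as they close: fully open they stand 13 mm farther back than shut.
Start: joints at [1.105, 0.591, 0.048, 1.609, -0.033, 0.943, -0.034], TCP at [0.263, -0.675, 0.231] pointing down, gripper open.
Joint ranges: [-2.69, 2.69], [-0.47, 2.24], [-1.27, 1.36], [0.19, 2.51], [-1.53, 4.68], [0.08, 2.07], [-3.09, 3.09]. Speed limits (rad/s): [2.57, 2.57, 3.14, 3.14, 3.14, 3.14, 3.14].

### API

Orientations are given as a unit quaternion [x, y, z, w].
In Python, from cell import ctrl gives the robot as it stands.
- The arm moves only by the tool carry_out, never from a script. Its argument "targets" is a list of rows, each a list of 5 numbers: the shift along the tool's x, y, z in mm, then the turn about the tool's z in rad, then the opening, from -1 (shut) to 1 (fully open). In form: [[x, y, z, turn, fingers], ...]. A call has 1 to 10 rows; each row shifts and turns the pose as measured when the row begins, along the tool's axes as they then stand; what a row does not reach is not made up. A row lasts 1/8 s, in which the tool goes at most 62.5 mm and 10.7 degrees, less where a joint would pass 70% of its speed; a pose out of reach is approached as far as the arm can. A call is refused whole if a number of a shift passes 62.5 or a number of a turn 0.188, either way. A call with a gripper value outside its range is refused whole. The fingers move at their own pace and stop on an object; the grip force is fixed at half the most. Time passes only in rows, so rows that do not move let the fingers close. It gives the time, the measured TCP pose, the force and the opening at its end, in the units of the state.
- ctrl.sense(): the state, without advancing time (a new reading comes with each control period).
- ctrl.snapshot(name): name is "scene" or "top"; returns the picture (384x512x3 uint8, red, green, blue); there is no depth.
- ctrl.camera_params(name): a dict with "intrinsics" (3x3 intrinsics, pixels), "D" ([k1, k2, p1, p2, k3] as OpenCV has them; the pictures are not rectified), "rvec" (rotation vector, rad) and "tvec" (3), from world to camera coordinates, as OpenCV has them. Camera axes: x right, y down, z forward; pixel columns grow to the right and rows downward; lengths in m; the calibration is good to about 2 mm. A picture is of the moment at which its call begins. camera_params takes no time and is no camera call.
- ctrl.hand_in(): hands the job in, once; it reports no verdict.
The state is a dict: "time_s": time; "joint_pos": joint angles; "dq": joint speeds; "tau": joint torques, N m; "position": TCP position; "tcp_rot": TCP orientation; "force": force on the tool from outside, world axes, zero at the start; "torque": the same for the moment, N m; "finger_gap": finger opening in m.
Only numpy, scipy, OpenCV 4.12 (cv2) and the standard library are available. Lean on these libraries where they do the work, as an engineer would, in place of code of your own. Each camera call takes 0.05 s, during which the arm holds its last target.

### The job

Press the bearing into its hub: push the press's loading slide by its bow handle fully in under the ram, reach down through the window in the guard with the fingertips and press the lever pad down until the bearing is fully home, without touching the guard. Let the lever come back up, then draw the slide all the way out to its loading stop again with the fingers hooked behind the handle bar. Push and press gently with the outside of the fingers, pinch or lift nothing, and leave the loose parts lying about where they are.

Things in the scene. Friction and masses are not known exactly. Their poses are not given: they have to be found in the camera images.
- press: the frame of a small grey bench lever press, fixed to the bench. Origin at bench level on the ram's vertical axis; +x points to the back of the press (away from the robot), z up, -y is the side from which the loading slide enters, to the robot's right and turned towards it. Base 18 mm high, x -110 to +105, y -65 to +65 mm, with a 112 mm wide track on to y = -180 mm. Its place and yaw change from run to run; everything below stands in its frame
- guard: tunnel guard round the ram: bare sheet-metal top and angle legs with clear plastic panels, fixed on the press, must not be touched. Same origin and axes as the press. x -106 to +52 mm, y -57 to +57 mm, top at z = 148 mm (150 with the black rubber trim of the window); open on both y sides below z = 76 mm, where the slide passes
- window (a point): centre of the rectangular window in the guard's top sheet, at the sheet's upper face, 148 mm above the bench (press x = -50, y = 0). Clear opening about 78 mm along press x by 78 mm along press y; the sheet is 3 mm thick; the window frame is 14 mm wide at the front and sides and its black trim rises 2 mm above the sheet. Free space above
- pad_top (a point): centre of the top face of the lever's black ribbed rubber pad (42 mm along press x by 48 mm along y), under the middle of the window; with the lever up 11 mm below the guard's top face, fully pressed 23 mm lower still
- lever (a joint): angle of the press lever, 0 = up, grows as the pad is pressed down, stop at 0.196 rad. It pivots on an axis along press y, 120 mm behind the pad (press x = +70, z = 125 mm); a spring returns it to 0 when released. It drives the ram down 70 mm per rad; the ram meets the bearing after 3 mm (0.04 rad) and has it home after 13 mm (0.186 rad). Pressing takes about 3 to 16 N at the pad
- slide (a joint): travel of the loading slide towards press +y, in m: 0 = out at its loading stop, 0.090 = fully in against its end stop, bearing under the ram. Friction about 3 N, no spring: it stays where it is left. It may start up to 15 mm off the loading stop
- handle_bar (a point): centre of the level bar of the slide's upright bow handle, dark steel, 12 mm thick, 56 mm wide along press x, bar 114 mm above the bench (its top at 120 mm), legs 56 mm apart. It moves with the slide: press y = -230 mm with the slide out, -140 mm with it fully in (then 83 mm from the guard's side); both sides of it can be reached; pinching it counts as gripping
- bearing (a joint): how far the bearing is pressed into its hub, in m: 0 = standing 10 mm proud of the hub at the start, 0.010 = home, flush with the hub's rim. A tight fit: it moves only under the ram
- bearing_top (a point): centre of the top face of the bearing (42 mm across, 14 mm high) that stands in the round aluminium hub (65 mm across, rim 52 mm above the bench) on the slide
- bearing_2: loose ball bearing, 52 mm across, 14 mm thick, lying flat in front of the press; origin at the centre of its underside; to be left alone
- sleeve_nut: loose grey hexagon nut, 24x21x14 mm, in front of the press; origin at the centre of its underside; to be left alone
- oval_flange: loose grey oval flange, 34x60x11 mm, in front of the press; origin at the centre of its underside; to be left alone
- fitting: loose grey pipe fitting, 44 mm long, 17 mm thick, lying beside the press's slide track, on its far side; origin at the centre of its underside; to be left alone
- plunger: loose steel pump plunger, 68 mm long, 16 mm thick, lying on the bench to the right; origin at the centre of its underside; to be left alone
- bolt_long: loose bolt, 67 mm long, head 17 mm, lying on the bench to the right; origin at the centre of its underside; to be left alone
- feeler_gauge: loose closed feeler gauge, 92x19x12 mm, lying on the bench to the right; origin at the centre of its underside; to be left alone

How it is judged:
On the way, in this order (a step that is already met when the one before it is completed fails the run):
1. the slide is pushed fully in under the ram (value of joint slide above 0.086 m), for 0.2 s.
2. the lever has pressed the bearing home (value of joint bearing above 0.0088 m and value of joint slide above 0.086 m), for 0.1 s.
3. the lever is back up, the slide still in (value of joint lever below 0.03 rad and value of joint slide above 0.082 m), for 0.1 s.
At the end, for the whole second after the job is handed in: the bearing is home in its hub (pressed at least 8.8 of 10 mm), the lever is up again (under 0.03 rad), the slide is drawn out to within 8 mm of its loading stop, and the loose parts lie within 20 mm of where they were (value of joint slide below 0.008 m and value of joint bearing above 0.0088 m and value of joint lever below 0.03 rad and distance of each of bearing_2, sleeve_nut, oval_flange, fitting, plunger, bolt_long, feeler_gauge from where it was at the start of the episode below 0.02 m); the robot touches nothing.
It fails at once if the guard is touched (contact force between any of the fingers, the arm and guard above 1 N).
It fails at once if the lever is down while the slide is not fully in (value of joint lever above 0.05 rad and value of joint slide below 0.082 m).
It fails at once if a loose part is shifted by more than 20 mm or lifted (distance of any of bearing_2, sleeve_nut, oval_flange, fitting, plunger, bolt_long, feeler_gauge from where it was at the start of the episode above 0.02 m).
It fails at once if the slide's handle is pinched or forced (contact force between the fingers and slide above 35 N).
It fails at once if the lever is forced (contact force between the fingers and lever above 40 N).
It also fails if it takes over 51 s, if anything falls off the work surface, if the arm or the gripper's body presses on something with over 40 N, if the wrist force passes 120 N, or if a joint passes its speed limit or range.

## Working session

There is one attempt and no reset: what is moved stays moved. The work goes in short steps, Python scripts to look and compute and a tool call to move; the robot and the scene stay as the last step left them, time stands still between calls to the robot, and variables do not carry over. Pictures are saved under pics/ and viewed, and the job is handed in when it is done.

Besides the shell and the picture viewer there is one more tool, called as name(argument=value, ...) on one line, values as JSON. carry_out: Moves the arm, as the interface text tells. Its arguments: {"type":"object","properties":{"targets":{"type":"array"}},"required":["targets"]}

```bash
mkdir -p pics; ls
python3 - <<'E'
from cell import ctrl
import cv2
s=ctrl.sense()
print({k:(v if not hasattr(v,'round') else v) for k,v in s.items()}, ctrl.hold_point_z)
for n in("scene","top"):
    cv2.imwrite(f"pics/{n}0.png",cv2.cvtColor(ctrl.snapshot(n),cv2.COLOR_RGB2BGR)); print(n,ctrl.camera_params(n))
E
```

```text
pics
{'time_s': 0.0, 'joint_pos': array([ 1.10546822,  0.5921391 ,  0.04830827,  1.60984096, -0.03330681,
        0.94270725, -0.03368725]), 'dq': array([-1.17310313e-04,  8.14947133e-04,  9.26787928e-04, -1.34620218e-03,
       -8.48511588e-04,  1.43503601e-03,  1.14414385e-05]), 'tau': array([ 3.96378809e-04, -5.48686516e+01,  1.54655468e+00, -1.98126984e+01,
        9.30151669e-03,  8.63546797e-03,  2.26340504e-06]), 'position': array([ 0.26310355, -0.67467377,  0.23011979]), 'tcp_rot': array([ 9.82759500e-01,  1.84884976e-01, -2.74620723e-04, -1.11135593e-03]), 'force': array([0.26604686, 0.76124636, 0.6137654 ]), 'torque': array([-0.05414464, -0.0412613 , -0.01600337]), 'finger_gap': 0.0856000653123585} 0.0187
scene {'intrinsics': array([[373.91302802,   0.        , 260.26479066],
       [  0.        , 373.91302802, 191.97257056],
       [  0.        ,   0.        ,   1.        ]]), 'D': array([-0.00629433,  0.        ,  0.        ,  0.        ,  0.        ]), 'rvec': array([ 0.38873584,  2.72288925, -1.20882508]), 'tvec': array([0.59165767, 0.19037872, 0.81890339])}
top {'intrinsics': array([[496.41217743,   0.        , 263.06272578],
       [  0.        , 496.41217743, 189.93736631],
       [  0.        ,   0.        ,   1.        ]]), 'D': array([-0.20685582,  0.        ,  0.        ,  0.        ,  0.        ]), 'rvec': array([ 2.12860575, -2.12309331,  0.19033399]), 'tvec': array([-0.31046407,  0.5356512 ,  1.19309498])}
```

View pics/scene0.png

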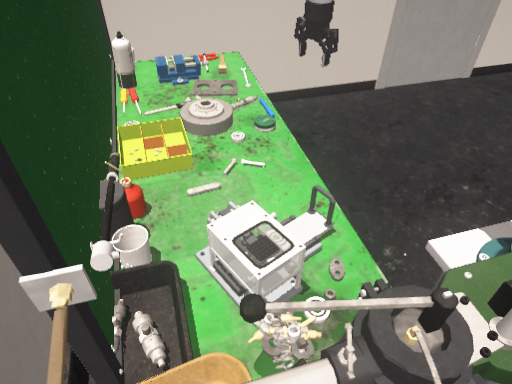

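View pics/top0.png

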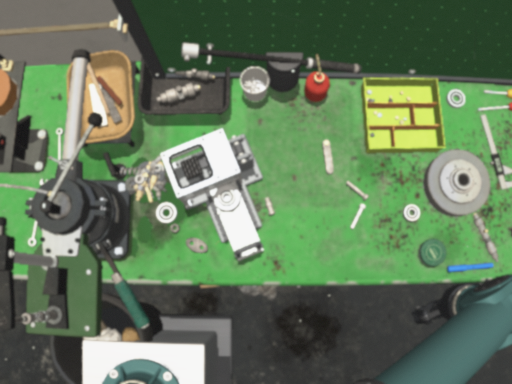

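The press sits near (215,170) in the top view, and its handle bar is near (247,252). In the scene view the guard is around (255,250) and the bow handle near (322,205). Next I'll zoom in on both.

Run:
```python
import cv2
a=cv2.imread('pics/top0.png')[115:275,140:290]
cv2.imwrite('pics/topz.png',cv2.resize(a,None,fx=3.7,fy=3.7,interpolation=cv2.INTER_CUBIC))
a=cv2.imread('pics/scene0.png')[175:325,190:360]
cv2.imwrite('pics/scenez.png',cv2.resize(a,None,fx=4,fy=4,interpolation=cv2.INTER_CUBIC))
```

```text
(no output)
```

View pics/topz.png

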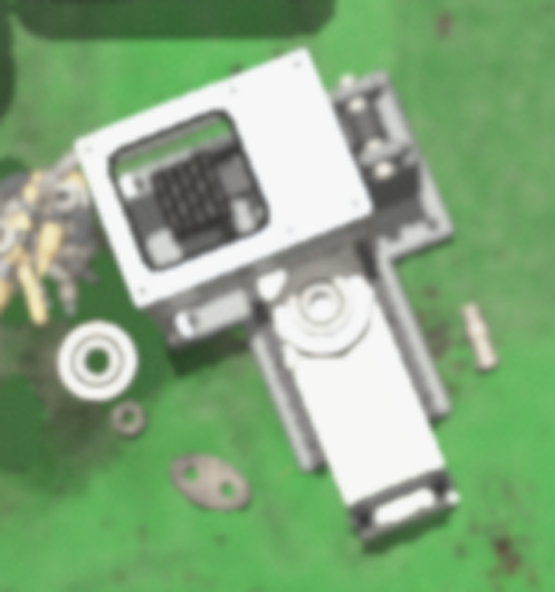

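View pics/scenez.png

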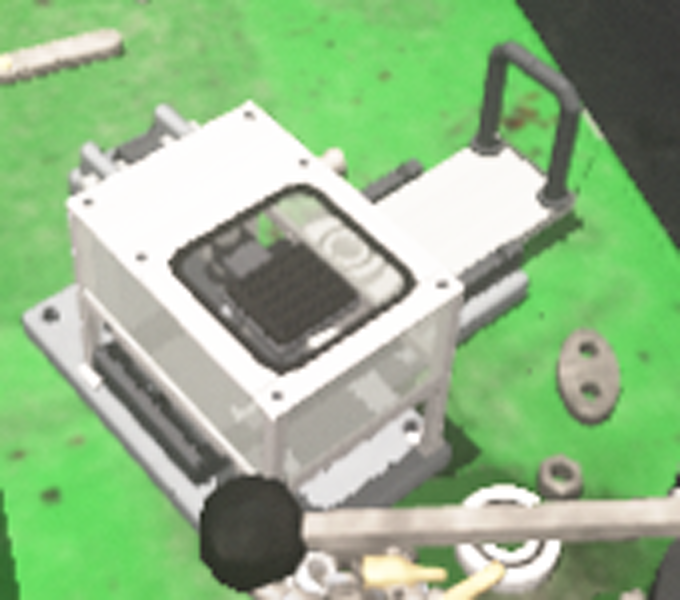

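```bash
cat > h.py <<'E'
import numpy as np, cv2
from cell import ctrl
def ray(n,px):
    p=ctrl.camera_params(n);R=cv2.Rodrigues(p['rvec'])[0];c=-R.T@p['tvec']
    u=cv2.undistortPoints(np.array(px,float).reshape(-1,1,2),p['intrinsics'],p['D']).reshape(-1,2)
    return c,np.c_[u,np.ones(len(u))]@R
def onplane(n,px,z):
    c,d=ray(n,px); return c+d*((z-c[2])/d[:,2])[:,None]
def proj(n,P):
    p=ctrl.camera_params(n)
    return cv2.projectPoints(np.array(P,float).reshape(-1,1,3),p['rvec'],p['tvec'],p['intrinsics'],p['D'])[0].reshape(-1,2)
E
python3 - <<'E'
from h import *
np.set_printoptions(precision=4,suppress=True)
T=lambda a:(np.array(a,float)+.5)/3.7-.5+[140,115]
S=lambda a:(np.array(a,float)+.5)/4-.5+[190,175]
gt=onplane('top',T([(75,145),(305,47),(372,212),(137,307)]),.148)
gs=onplane('scene',S([(272,415),(67,203),(250,100),(463,283)]),.148)
wt=onplane('top',T([(108,150),(225,108),(270,232),(155,272)]),.150)
# press-frame coords
g=np.array([(-106,57),(52,57),(52,-57),(-106,-57)])/1e3
def fit(P,m):
    P=P[:,:2];a=m-m.mean(0);b=P-P.mean(0)
    th=np.arctan2((a[:,0]*b[:,1]-a[:,1]*b[:,0]).sum(),(a*b).sum())
    R=np.array([[np.cos(th),-np.sin(th)],[np.sin(th),np.cos(th)]])
    t=P.mean(0)-R@m.mean(0); return th,t,(P-(m@R.T+t))*1e3
for P in(gt,gs):
    print(P[:,:2]); print([np.linalg.norm(P[i]-P[(i+1)%4]) for i in range(4)]); print(fit(P,g))
print('win',wt[:,:2],wt.mean(0))
hb=T([(360,510),(445,475),(457,497),(370,535)])
print('bar',onplane('top',hb,.114))
print('barS',onplane('scene',S([(505,50),(572,103)]),.117))
E
```

```text
[[ 0.604  -0.0664]
 [ 0.6683 -0.2121]
 [ 0.5604 -0.2562]
 [ 0.4998 -0.1102]]
[np.float64(0.15923155429625954), np.float64(0.11657675000997292), np.float64(0.15816389374173484), np.float64(0.11306081837534694)]
(np.float64(-1.1699855539886392), array([ 0.5937, -0.1861]), array([[-0.789 , -0.1492],
       [ 1.8793, -0.3367],
       [-1.0316, -0.05  ],
       [-0.0587,  0.5359]]))
[[ 0.6058 -0.0666]
 [ 0.666  -0.2096]
 [ 0.5618 -0.2556]
 [ 0.5012 -0.1116]]
[np.float64(0.15517074960343225), np.float64(0.11391958202072497), np.float64(0.15623404653613468), np.float64(0.11379099773650013)]
(np.float64(-1.1682447921977037), array([ 0.5943, -0.1857]), array([[ 0.5868, -0.7737],
       [-1.0957,  1.5863],
       [-0.4337,  0.2613],
       [ 0.9426, -1.0739]]))
win [[ 0.6001 -0.0883]
 [ 0.6274 -0.1622]
 [ 0.5472 -0.1928]
 [ 0.5216 -0.1212]] [ 0.5741 -0.1411  0.15  ]
bar [[ 0.3767 -0.249   0.114 ]
 [ 0.3989 -0.3022  0.114 ]
 [ 0.3851 -0.3098  0.114 ]
 [ 0.3611 -0.2554  0.114 ]]
barS [[ 0.4009 -0.2886  0.117 ]
 [ 0.3827 -0.2377  0.117 ]]
```

```bash
cat >> h.py <<'E'
from scipy.spatial.transform import Rotation as Ro
TH=-1.169; O=np.array([.594,-.1859,0])
PR=np.array([[np.cos(TH),-np.sin(TH),0],[np.sin(TH),np.cos(TH),0],[0,0,1]])
def to(goal=None):
    s=ctrl.sense(); p=(s['position']-O)@PR; R=Ro.from_quat(s['tcp_rot']).as_matrix(); Rp=PR.T@R
    print('t',round(s['time_s'],2),'press mm',(p*1e3).round(1),'toolx ang',round(np.arctan2(Rp[1,0],Rp[0,0])-np.pi/2,4),'tilt',Rp[:2,2].round(3),'F press',(s['force']@PR).round(2),'gap',round(s['finger_gap'],4))
    if goal is not None: print('need tool mm',(Rp.T@(np.array(goal)-p*1e3)).round(1))
E
python3 - <<'E'
from h import *
to([0,-268,230])
img=cv2.imread('pics/top0.png');
for (n,P) in (('top',[(-50,0,148),(0,-230,114),(0,-90,62),(-106,57,148),(52,-57,148)]),('scene',[(-50,0,148),(0,-230,114),(0,-90,62),(-106,57,148),(52,-57,148)])):
    im=cv2.imread(f'pics/{n}0.png')
    W=np.array(P)/1e3@PR.T+O; q=proj(n,W); print(n,q.round(1).tolist())
    im=cv2.resize(im,None,fx=4,fy=4,interpolation=cv2.INTER_CUBIC)
    for u in q: cv2.circle(im,tuple(int(v*4+1.5) for v in u),4,(0,0,255),1)
    c=(q.mean(0)*4).astype(int); cv2.imwrite(f'pics/{n}chk.png',im[max(c[1]-280,0):c[1]+280,max(c[0]-300,0):c[0]+300])
E
```

```text
t 0.1 press mm [ 320.6 -495.7  230.3] toolx ang -0.0299 tilt [-0.002 -0.   ] F press [-0.38 -0.22 -0.33] gap 0.0852
need tool mm [ 218.  -327.2    0.9]
top [[190.4, 166.0], [248.5, 250.1], [227.4, 198.9], [159.8, 153.4], [240.1, 171.3]]
scene [[262.7, 242.3], [325.5, 190.2], [278.5, 234.5], [258.2, 278.5], [252.0, 199.5]]
```

View pics/topchk.png

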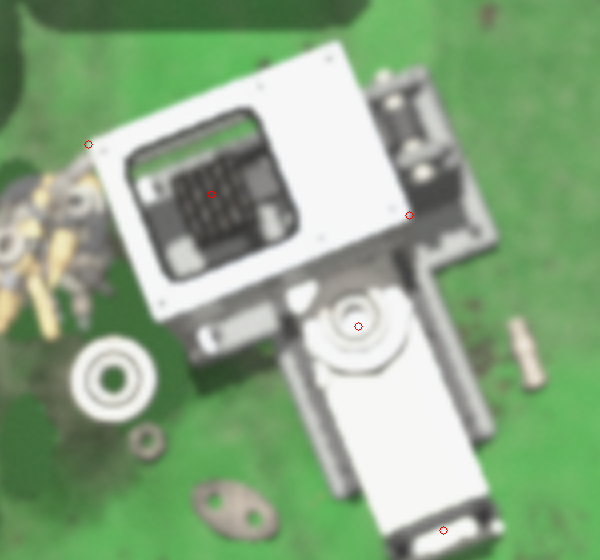

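View pics/scenechk.png

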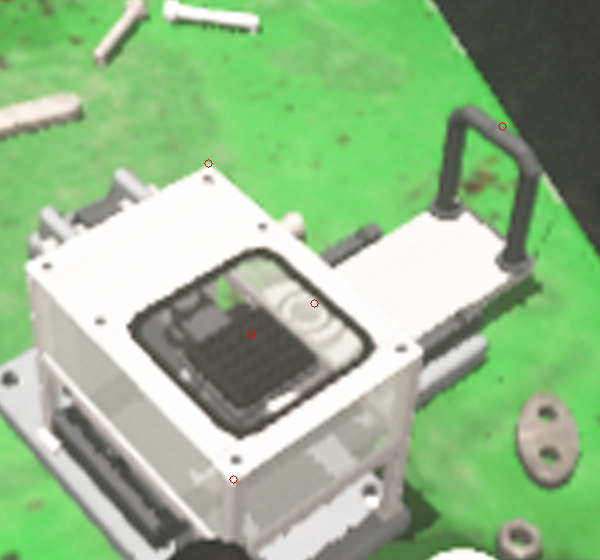

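Run:
```python
from h import *
for n in('top','scene'):
    print(n,ray(n,[(0,0)])[0].round(3))
    for P in [(0,-224,114),(-28,-224,114),(28,-224,114),(0,-224,30),(-28,-224,30),(28,-224,30)]:
        q=proj(n,np.array([P])/1e3@PR.T+O)[0]; z=(q+.5-[140,115])*3.7 if n=='top' else (q+.5-[190,175])*4
        print(P,q.round(1),z.round(0))
```

```text
top [ 0.313 -0.312  1.269]
(0, -224, 114) [247.5 247.7] [400. 493.]
(-28, -224, 114) [236.4 252.4] [359. 510.]
(28, -224, 114) [258.6 243.1] [441. 476.]
(0, -224, 30) [248.6 249.9] [404. 501.]
(-28, -224, 30) [238.3 254.3] [365. 517.]
(28, -224, 30) [259.  245.6] [442. 485.]
scene [0.719 0.287 0.677]
(0, -224, 114) [323.7 191.3] [537.  67.]
(-28, -224, 114) [332.9 197.9] [574.  94.]
(28, -224, 114) [314.7 185. ] [501.  42.]
(0, -224, 30) [319.  217.2] [518. 171.]
(-28, -224, 30) [327.6 223.8] [552. 197.]
(28, -224, 30) [310.7 210.8] [485. 145.]
```

carry_out(targets=[[28, -40, 0, -0.03, -1], [28, -40, 0, 0, -1], [28, -40, 0, 0, -1], [28, -40, 0, 0, -1], [28, -40, 0, 0, -1], [25, -40, 0, 0, -1]])

```text
time_s: 0.85
position: [0.3218, -0.3842, 0.2273]
tcp_rot: [0.98, 0.197, -0.001, -0.002]
force: [0.7, 1.2, 0.2]
finger_gap: -0.0002
```

The upper dark strip in the top view, (359,510) to (441,476) in the zoomed picture, is the bar. That puts the slide about 6 mm in from its loading stop.

```bash
python3 -c "
from h import *
to([0,-266,100])"
```

```text
t 0.85 press mm [  76.  -328.1  227.3] toolx ang -0.0052 tilt [-0.004 -0.002] F press [-0.85  1.17  0.21] gap -0.0002
need tool mm [ 62.  -75.9 127.5]
```

carry_out(targets=[[31, -38, 0, -0.005, -1], [31, -38, 0, 0, -1], [0, 0, 35, 0, -1], [0, 0, 35, 0, -1], [0, 0, 35, 0, -1], [0, 0, 20, 0, -1]])

```text
time_s: 1.6
position: [0.3522, -0.2819, 0.1008]
tcp_rot: [0.979, 0.204, 0.001, -0.001]
force: [0.5, 0.1, 0.8]
finger_gap: -0.0002
```

Run:
```python
from h import *
to([0,-257,100])
im=ctrl.snapshot('scene')[..., ::-1][130:300,210:410]
cv2.imwrite('pics/s1.png',cv2.resize(im,None,fx=3.5,fy=3.5,interpolation=cv2.INTER_CUBIC))
```

```text
t 1.6 press mm [  -6.2 -260.1  100.8] toolx ang 0.0093 tilt [-0.001  0.002] F press [0.04 0.48 0.83] gap -0.0002
need tool mm [3.  6.2 0.8]
```

View pics/s1.png

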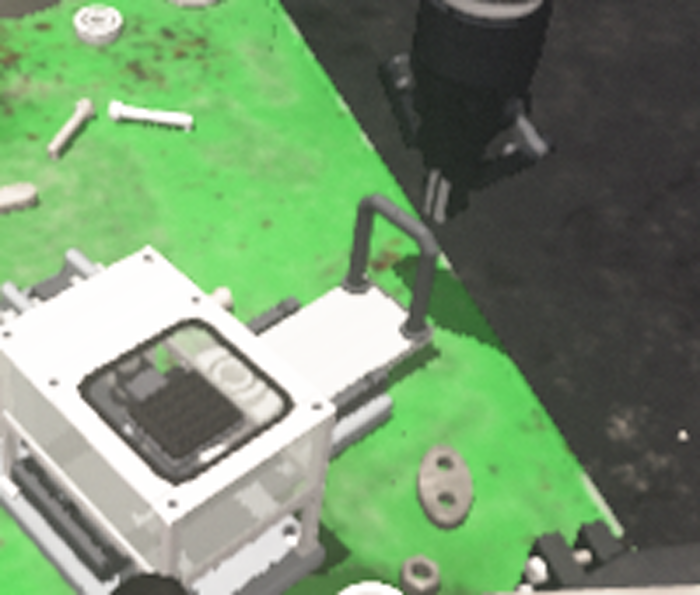

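The shut fingertips are at (437,210), just outside the bar. The linkage knuckles stand out to the sides higher up, near (540,145) and (395,75). I'll check how high they sit above the TCP before putting the fingers through the window.

Run:
```python
from h import *
for dx in (-55,-45,-35,-25,-14.5,14.5,45,55):
  print(dx,[(dz,((proj('scene',np.array([(-6+dx,-260,101+dz)])/1e3@PR.T+O)[0]+.5-[210,130])*3.5).round(0).tolist()) for dz in (0,30,40,50,60,70,80)])
```

```text
-55 [(0, [505.0, 258.0]), (30, [514.0, 223.0]), (40, [517.0, 211.0]), (50, [520.0, 199.0]), (60, [523.0, 187.0]), (70, [527.0, 174.0]), (80, [530.0, 162.0])]
-45 [(0, [493.0, 249.0]), (30, [502.0, 215.0]), (40, [505.0, 203.0]), (50, [508.0, 191.0]), (60, [511.0, 179.0]), (70, [514.0, 166.0]), (80, [517.0, 153.0])]
-35 [(0, [481.0, 241.0]), (30, [489.0, 207.0]), (40, [492.0, 195.0]), (50, [495.0, 183.0]), (60, [498.0, 170.0]), (70, [501.0, 158.0]), (80, [504.0, 145.0])]
-25 [(0, [469.0, 233.0]), (30, [477.0, 199.0]), (40, [480.0, 187.0]), (50, [483.0, 175.0]), (60, [486.0, 162.0]), (70, [488.0, 150.0]), (80, [491.0, 137.0])]
-14.5 [(0, [457.0, 225.0]), (30, [465.0, 190.0]), (40, [467.0, 178.0]), (50, [470.0, 166.0]), (60, [473.0, 154.0]), (70, [475.0, 142.0]), (80, [478.0, 129.0])]
14.5 [(0, [424.0, 202.0]), (30, [431.0, 168.0]), (40, [433.0, 156.0]), (50, [436.0, 144.0]), (60, [438.0, 132.0]), (70, [440.0, 119.0]), (80, [443.0, 107.0])]
45 [(0, [391.0, 179.0]), (30, [397.0, 145.0]), (40, [399.0, 133.0]), (50, [401.0, 121.0]), (60, [403.0, 109.0]), (70, [405.0, 97.0]), (80, [407.0, 84.0])]
55 [(0, [381.0, 172.0]), (30, [386.0, 137.0]), (40, [388.0, 126.0]), (50, [390.0, 114.0]), (60, [392.0, 102.0]), (70, [394.0, 89.0]), (80, [396.0, 77.0])]
```

carry_out(targets=[[5, 6, 0, -0.009, -1], [5, 0, 0, 0, -1], [5, 0, 0, 0, -1]])

```text
time_s: 2.02
position: [0.369, -0.2814, 0.1002]
tcp_rot: [0.978, 0.208, 0.0, -0.001]
force: [-0.1, 0.3, 0.7]
finger_gap: -0.0
```

```bash
python3 -c "
from h import *
to([0,-157,100])"
```

```text
t 2.02 press mm [-1.000e-01 -2.444e+02  1.002e+02] toolx ang 0.0182 tilt [-0.002  0.001] F press [-0.26  0.04  0.69] gap -0.0
need tool mm [87.4  1.7  0.3]
```

carry_out(targets=[[6, 0, 0, 0.018, -1], [6, 0, 0, 0, -1], [6, 0, 0, 0, -1]])

```text
time_s: 2.4
position: [0.3843, -0.275, 0.101]
tcp_rot: [0.98, 0.198, -0.001, -0.001]
force: [-2.6, -2.6, -1.1]
finger_gap: 0.0001
```

```bash
python3 -c "
from h import *
to([0,-157,100])"
```

```text
t 2.4 press mm [  -0.  -227.8  101. ] toolx ang -0.0029 tilt [-0.002 -0.002] F press [ 1.4  -3.4  -1.07] gap 0.0001
need tool mm [70.8 -0.2  0.9]
```

carry_out(targets=[[8, 0, 0, 0, -1], [8, 0, 0, 0, -1], [8, 0, 0, 0, -1], [8, 0, 0, 0, -1], [8, 0, 0, 0, -1], [8, 0, 0, 0, -1], [6, 0, 0, 0, -1]])

```text
time_s: 3.28
position: [0.437, -0.2529, 0.101]
tcp_rot: [0.98, 0.198, -0.002, -0.001]
force: [-3.7, -3.1, 0.7]
finger_gap: -0.0002
```

```bash
python3 -c "
from h import *
to([0,-157,100])"
```

```text
t 3.27 press mm [   0.3 -170.7  101. ] toolx ang -0.0034 tilt [-0.002 -0.003] F press [ 1.44 -4.58  0.7 ] gap -0.0002
need tool mm [13.7 -0.3  1. ]
```

carry_out(targets=[[5, 0, 0, 0, -1], [5, 0, 0, 0, -1], [3, 0, 0, 0, -1], [3, 0, 0, 0, -1]])

```text
time_s: 3.78
position: [0.4504, -0.2472, 0.1009]
tcp_rot: [0.98, 0.197, -0.004, -0.001]
force: [-9.4, -7.4, 6.4]
finger_gap: -0.0002
```

```bash
python3 -c "
from h import *
to([0,-157,100])"
```

```text
t 3.77 press mm [   0.3 -156.1  100.9] toolx ang -0.0043 tilt [-0.004 -0.007] F press [  3.16 -11.51   6.41] gap -0.0002
need tool mm [-0.9 -0.3  0.9]
```

carry_out(targets=[[3, 0, 0, 0, -1], [3, 0, 0, 0, -1]])

```text
time_s: 4.03
position: [0.4502, -0.2472, 0.101]
tcp_rot: [0.981, 0.195, -0.009, -0.002]
force: [-6.6, -4.2, 4.5]
finger_gap: -0.0
```

```bash
python3 -c "
from h import *
to([0,-157,100])
for n in ('top','scene'):
    im=ctrl.snapshot(n)[..., ::-1]; im=im[115:275,130:290] if n=='top' else im[130:300,210:410]
    cv2.imwrite(f'pics/{n}2.png',cv2.resize(im,None,fx=3.5,fy=3.5,interpolation=cv2.INTER_CUBIC))
"
```

```text
t 4.03 press mm [   0.2 -156.3  101. ] toolx ang -0.0083 tilt [-0.007 -0.016] F press [ 1.34 -7.7   4.48] gap -0.0
need tool mm [-0.7 -0.2  1. ]
```

View pics/scene2.png

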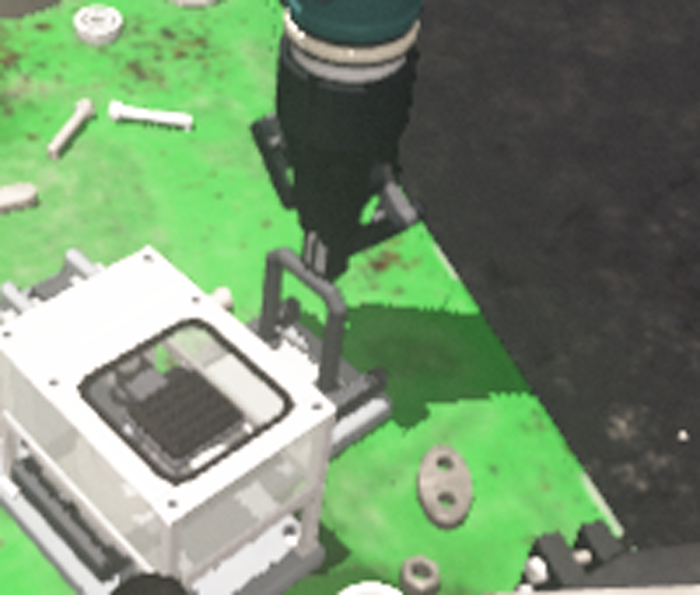

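View pics/top2.png

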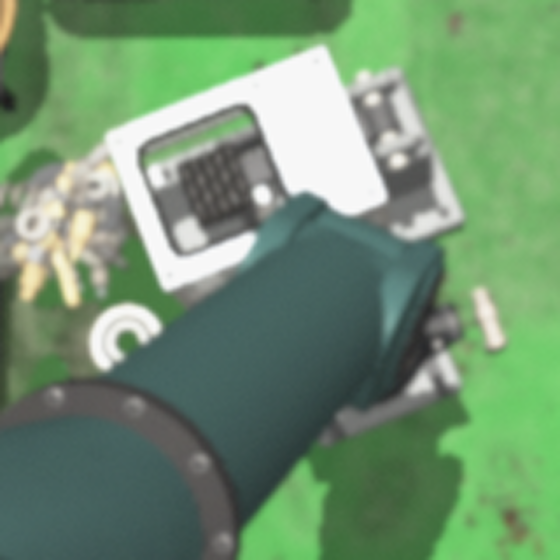

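The hub is now under the guard, the force is rising at the stop, and the TCP is at press y = -156. The bar should sit at -140 with the slide fully in, so this fits. Backing off and going up.

carry_out(targets=[[-12, 0, 0, 0, -1], [-8, 0, 0, 0, -1], [0, 0, -40, 0, -1], [0, 0, -40, 0, -1], [0, 0, -30, 0, -1], [0, 0, 0, 0, -1]])

```text
time_s: 4.88
position: [0.4361, -0.2522, 0.2143]
tcp_rot: [0.98, 0.198, -0.005, -0.002]
force: [0.6, -0.1, 0.1]
finger_gap: 0.0
```

```bash
python3 -c "
from h import *
to([-50,0,210])"
```

```text
t 4.88 press mm [  -0.7 -171.3  214.3] toolx ang -0.0041 tilt [-0.007 -0.008] F press [0.3  0.49 0.15] gap 0.0
need tool mm [171.1 -50.    3.2]
```

carry_out(targets=[[34, -10, 0, -0.003, -1], [34, -10, 0, 0, -1], [34, -10, 0, 0, -1], [34, -10, 0, 0, -1], [30, -9, 0, 0, -1], [0, 0, 0, 0, -1]])

```text
time_s: 5.62
position: [0.5713, -0.1357, 0.2068]
tcp_rot: [0.98, 0.2, -0.007, -0.006]
force: [-0.7, 0.3, 0.0]
finger_gap: -0.0003
```

```bash
python3 -c "
from h import *
to([-50,0,155])
for n in ('scene',):
    im=ctrl.snapshot(n)[..., ::-1]; im=im[115:275,130:290] if n=='top' else im[130:300,170:370]
    cv2.imwrite(f'pics/{n}3.png',cv2.resize(im,None,fx=3.5,fy=3.5,interpolation=cv2.INTER_CUBIC))
"
```

```text
t 5.62 press mm [-55.   -1.2 206.8] toolx ang 0.0003 tilt [-0.014 -0.011] F press [-0.59 -0.51  0.01] gap -0.0003
need tool mm [ 1.8  5.7 51.7]
```

View pics/scene3.png

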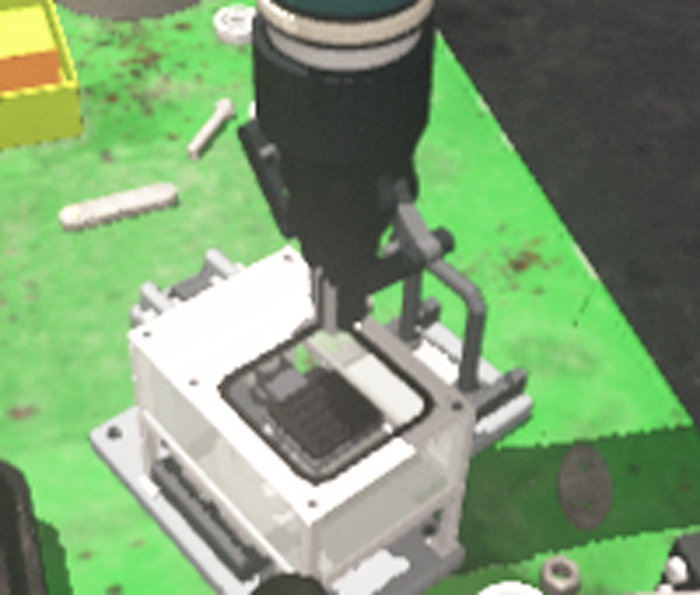

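carry_out(targets=[[2, 6, 15, 0, -1], [0, 0, 15, 0, -1], [0, 0, 12, 0, -1], [0, 0, 6, 0, -1], [0, 0, 0, 0, -1]])

```text
time_s: 6.3
position: [0.5681, -0.1457, 0.1528]
tcp_rot: [0.981, 0.196, -0.011, -0.006]
force: [0.9, 0.5, -0.3]
finger_gap: -0.0003
```

```bash
python3 -c "
from h import *
to([-50,0,137])
for n in ('scene','top'):
    im=ctrl.snapshot(n)[..., ::-1]; im=im[115:275,130:290] if n=='top' else im[130:300,170:370]
    cv2.imwrite(f'pics/{n}4.png',cv2.resize(im,None,fx=3.5,fy=3.5,interpolation=cv2.INTER_CUBIC))
"
```

```text
t 6.3 press mm [-47.2  -8.1 152.8] toolx ang -0.0077 tilt [-0.016 -0.019] F press [-0.07  1.03 -0.28] gap -0.0003
need tool mm [ 8.4 -2.7 15.6]
```

View pics/scene4.png

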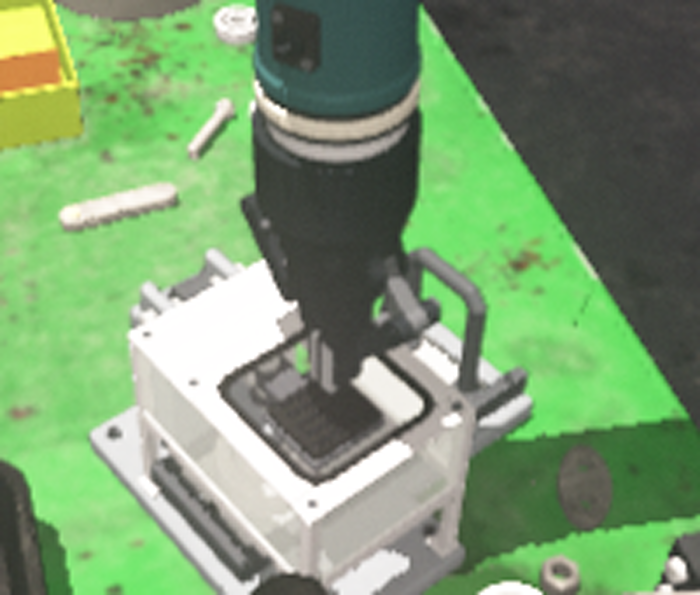

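carry_out(targets=[[8, -3, 0, 0, -1], [0, 0, 6, 0, -1], [0, 0, 4, 0, -1]])

```text
time_s: 6.78
position: [0.5768, -0.139, 0.1445]
tcp_rot: [0.981, 0.196, -0.008, -0.005]
force: [-0.1, 0.0, -0.1]
finger_gap: -0.0
```

```bash
python3 -c "
from h import *
to([-50,0,137])
"
```

```text
t 6.78 press mm [-49.9   2.5 144.5] toolx ang -0.0067 tilt [-0.013 -0.014] F press [-0.07 -0.08 -0.08] gap -0.0
need tool mm [-2.4  0.   7.5]
```

carry_out(targets=[[-2, 0, 4, -0.006, -1], [0, 0, 4, 0, -1], [0, 0, 4, 0, -1], [0, 0, 4, 0, -1]])

```text
time_s: 7.28
position: [0.5743, -0.1394, 0.1289]
tcp_rot: [0.98, 0.199, -0.009, -0.005]
force: [-3.1, 0.6, 12.6]
finger_gap: 0.0
```

```bash
python3 -c "
from h import *
to([-50,0,114])
"
```

```text
t 7.28 press mm [-50.6   0.  128.9] toolx ang -0.0005 tilt [-0.014 -0.015] F press [-1.76 -2.66 12.59] gap 0.0
need tool mm [ 0.2  0.8 14.8]
```

carry_out(targets=[[0, 0, 4, 0, -1], [0, 0, 4, 0, -1], [0, 0, 4, 0, -1]])

```text
time_s: 7.65
position: [0.5743, -0.1393, 0.1211]
tcp_rot: [0.98, 0.199, -0.009, -0.005]
force: [-3.3, 1.1, 12.6]
finger_gap: -0.0001
```

```bash
python3 -c "
from h import *
to([-50,0,114])
"
```

```text
t 7.65 press mm [-50.6   0.  121.1] toolx ang -0.0012 tilt [-0.014 -0.015] F press [-2.33 -2.6  12.61] gap -0.0001
need tool mm [0.1 0.7 7.1]
```

carry_out(targets=[[0, 0, 4, 0, -1], [0, 0, 4, 0, -1]])

```text
time_s: 7.9
position: [0.5743, -0.1396, 0.1163]
tcp_rot: [0.98, 0.199, -0.008, -0.005]
force: [-2.7, 0.6, 13.8]
finger_gap: 0.0003
```

```bash
python3 -c "
from h import *
to([-50,0,114])
"
```

```text
t 7.9 press mm [-50.3   0.  116.3] toolx ang -0.0018 tilt [-0.014 -0.014] F press [-1.61 -2.29 13.77] gap 0.0003
need tool mm [0.  0.4 2.3]
```

carry_out(targets=[[0, 0, 4, 0, -1], [0, 0, 4, 0, -1]])

```text
time_s: 8.15
position: [0.5746, -0.1398, 0.1144]
tcp_rot: [0.98, 0.198, -0.008, -0.005]
force: [-8.5, 2.3, 34.4]
finger_gap: 0.0
```

```bash
python3 -c "
from h import *
to([-50,0,114])
"
```

```text
t 8.15 press mm [-5.000e+01  1.000e-01  1.144e+02] toolx ang -0.0027 tilt [-0.013 -0.014] F press [-5.41 -6.95 34.36] gap 0.0
need tool mm [-0.1  0.   0.4]
```

The force jumped to 34 N with the TCP at z = 114 mm, which means the lever is at its stop. Raising straight up.

carry_out(targets=[[0, 0, 0, 0, -1], [0, 0, -6, 0, -1], [0, 0, -8, 0, -1], [0, 0, -8, 0, -1]])

```text
time_s: 8.65
position: [0.5744, -0.1397, 0.1392]
tcp_rot: [0.98, 0.198, -0.009, -0.005]
force: [-0.3, -0.1, 0.7]
finger_gap: 0.0
```

```bash
python3 -c "
from h import *
to([-50,0,150])
"
```

```text
t 8.65 press mm [-50.1   0.  139.2] toolx ang -0.0029 tilt [-0.014 -0.015] F press [ 0.02 -0.3   0.68] gap 0.0
need tool mm [ -0.2  -0.  -10.8]
```

carry_out(targets=[[0, 0, -8, 0, -1], [0, 0, -12, 0, -1], [0, 0, -20, 0, -1], [0, 0, -25, 0, -1], [0, 0, 0, 0, -1]])

```text
time_s: 9.28
position: [0.5767, -0.1409, 0.2078]
tcp_rot: [0.98, 0.198, -0.008, -0.005]
force: [0.5, -0.9, 0.3]
finger_gap: -0.0002
```

```bash
python3 -c "
from h import *
to([0,-110,200])
for n in ('scene','top'):
    im=ctrl.snapshot(n)[..., ::-1]; im=im[115:275,130:290] if n=='top' else im[130:300,170:370]
    cv2.imwrite(f'pics/{n}5.png',cv2.resize(im,None,fx=3.5,fy=3.5,interpolation=cv2.INTER_CUBIC))
"
```

```text
t 9.28 press mm [-48.1   1.7 207.8] toolx ang -0.0035 tilt [-0.012 -0.013] F press [1.02 0.12 0.26] gap -0.0002
need tool mm [-111.4   48.6    8.6]
```

View pics/scene5.png

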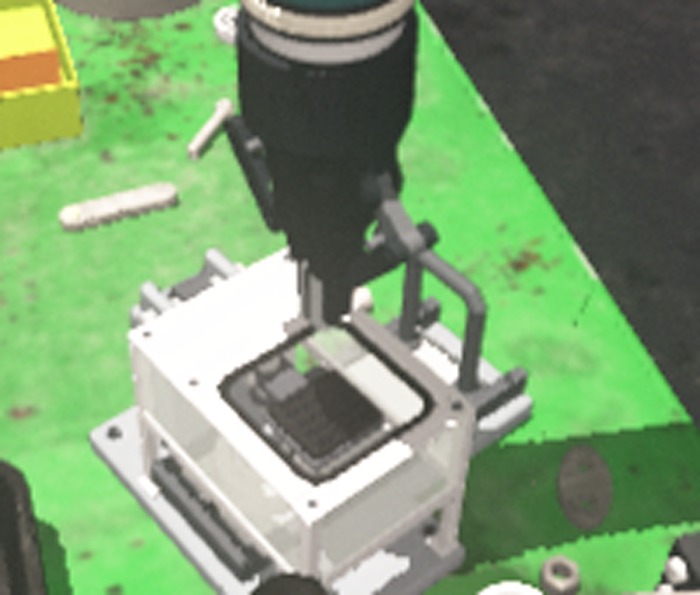

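The lever pad is back up and the handle is still in. Moving to the inside of the bar now.

carry_out(targets=[[-28, 12, 0, 0, -1], [-28, 12, 0, 0, -1], [-28, 12, 0, 0, -1], [-27, 12, 0, 0, -1], [0, 0, 0, 0, -1]])

```text
time_s: 10.0
position: [0.4856, -0.2282, 0.2012]
tcp_rot: [0.98, 0.199, -0.014, -0.008]
force: [0.3, 1.0, 0.8]
finger_gap: 0.0
```

```bash
python3 -c "
from h import *
to([0,-110,135])
"
```

```text
t 10.0 press mm [  -3.5 -116.3  201.2] toolx ang -0.001 tilt [-0.022 -0.025] F press [-0.78  0.68  0.77] gap 0.0
need tool mm [ 7.9  4.9 65.9]
```

carry_out(targets=[[9, 4, 20, 0, -1], [0, 0, 20, 0, -1], [0, 0, 20, 0, -1], [0, 0, 0, 0, -1]])

```text
time_s: 10.5
position: [0.4963, -0.2233, 0.1372]
tcp_rot: [0.979, 0.201, -0.014, -0.01]
force: [1.0, 0.2, -0.2]
finger_gap: 0.0002
```

```bash
python3 -c "
from h import *
to([0,-110,100])
"
```

```text
t 10.5 press mm [  -3.8 -104.5  137.2] toolx ang 0.0032 tilt [-0.026 -0.024] F press [ 0.19  1.04 -0.23] gap 0.0002
need tool mm [-4.6  4.8 37.2]
```

carry_out(targets=[[-3, 4, 12, 0, -1], [0, 0, 14, 0, -1], [0, 0, 10, 0, -1], [0, 0, 0, 0, -1]])

```text
time_s: 11.0
position: [0.4955, -0.2272, 0.0995]
tcp_rot: [0.979, 0.202, -0.013, -0.01]
force: [0.0, -0.7, -0.0]
finger_gap: 0.0001
```

```bash
python3 -c "
from h import *
to([0,-123,100])
for n in ('scene',):
    im=ctrl.snapshot(n)[..., ::-1]; im=im[115:275,130:290] if n=='top' else im[130:300,170:370]
    cv2.imwrite(f'pics/{n}6.png',cv2.resize(im,None,fx=3.5,fy=3.5,interpolation=cv2.INTER_CUBIC))
"
```

```text
t 11.0 press mm [  -0.5 -106.8   99.5] toolx ang 0.0046 tilt [-0.025 -0.022] F press [ 0.67 -0.24 -0.02] gap 0.0001
need tool mm [-16.2   0.5  -0.2]
```

View pics/scene6.png

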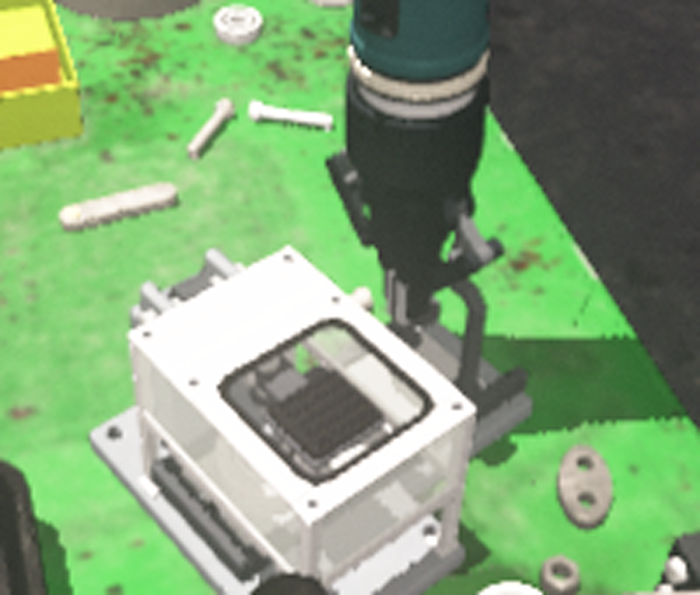

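The fingertips at (410,330) are on the inner side of the bar. Drawing out.

carry_out(targets=[[-6, 0, 0, 0, -1], [-6, 0, 0, 0, -1], [-6, 0, 0, 0, -1], [-6, 0, 0, 0, -1], [-8, 0, 0, 0, -1]])

```text
time_s: 11.68
position: [0.469, -0.2396, 0.1019]
tcp_rot: [0.979, 0.202, -0.009, -0.009]
force: [3.2, 0.6, -2.8]
finger_gap: 0.0001
```

```bash
python3 -c "
from h import *
to([0,-213,100])
"
```

```text
t 11.68 press mm [   0.6 -136.1  101.9] toolx ang 0.0061 tilt [-0.02  -0.014] F press [ 0.74  3.19 -2.78] gap 0.0001
need tool mm [-76.9  -1.    3. ]
```

carry_out(targets=[[-9, 0, 1, 0.006, -1], [-9, 0, 0, 0, -1], [-9, 0, 1, 0, -1], [-9, 0, 0, 0, -1], [-9, 0, 0, 0, -1], [-9, 0, 0, 0, -1]])

```text
time_s: 12.42
position: [0.4169, -0.262, 0.1011]
tcp_rot: [0.98, 0.2, -0.008, -0.008]
force: [3.2, 2.1, -0.8]
finger_gap: 0.0
```

```bash
python3 -c "
from h import *
to([0,-213,100])
"
```

```text
t 12.43 press mm [   0.8 -192.8  101.1] toolx ang 0.0001 tilt [-0.019 -0.011] F press [-0.66  3.77 -0.76] gap 0.0
need tool mm [-20.2  -0.8   1.4]
```

carry_out(targets=[[-6, 0, 0, 0, -1], [-6, 0, 0, 0, -1], [-5, 0, 0, 0, -1], [-4, 0, 0, 0, -1]])

```text
time_s: 12.92
position: [0.3983, -0.2699, 0.1013]
tcp_rot: [0.98, 0.2, -0.005, -0.008]
force: [11.8, 7.7, -5.6]
finger_gap: -0.0002
```

```bash
python3 -c "
from h import *
to([0,-213,100])
"
```

```text
t 12.93 press mm [   0.8 -212.9  101.3] toolx ang 0.0002 tilt [-0.018 -0.007] F press [-2.48 13.88 -5.57] gap -0.0002
need tool mm [-0.  -0.8  1.3]
```

carry_out(targets=[[-3, 0, 0, 0, -1], [10, 0, 0, 0, -1], [8, 0, 0, 0, -1], [0, 0, -30, 0, -1], [0, 0, -40, 0, -1], [0, 0, -40, 0, -1], [0, 0, 0, 0, -1]])

```text
time_s: 13.8
position: [0.4118, -0.2656, 0.2131]
tcp_rot: [0.98, 0.199, -0.01, -0.01]
force: [-0.3, -0.1, -0.8]
finger_gap: -0.0004
```

```bash
python3 -c "
from h import *
to([300,-400,220])
for n in ('scene',):
    im=ctrl.snapshot(n)[..., ::-1]; im=im[130:300,190:390]
    cv2.imwrite(f'pics/{n}7.png',cv2.resize(im,None,fx=3.5,fy=3.5,interpolation=cv2.INTER_CUBIC))
"
```

```text
t 13.8 press mm [   2.1 -198.9  213.1] toolx ang -0.0003 tilt [-0.023 -0.015] F press [-0.02 -0.27 -0.79] gap -0.0004
need tool mm [-201.1  297.8  -10.7]
```

View pics/scene7.png

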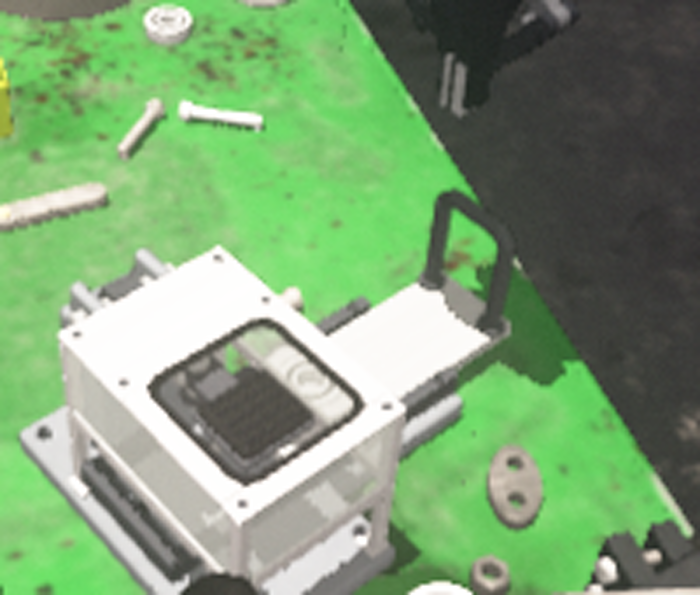

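The slide is out, with the bar at (475,215). I'll clear the arm and check the bearing and the loose parts in the top view.

carry_out(targets=[[-15, 35, 0, 0, -1], [-28, 40, 0, 0, -1], [-28, 40, 0, 0, -1], [-28, 40, 0, 0, -1], [-28, 40, 0, 0, -1], [-28, 40, 0, 0, -1], [-28, 40, 0, 0, -1], [-10, 20, 0, 0, -1], [0, 0, 0, 0, -1]])

```text
time_s: 14.98
position: [0.3363, -0.6144, 0.1875]
tcp_rot: [0.979, 0.2, -0.022, -0.025]
force: [-0.1, 0.5, 0.3]
finger_gap: 0.0001
```

```bash
python3 -c "
from h import *
to()
a=ctrl.snapshot('top')[..., ::-1]; cv2.imwrite('pics/top8.png',a); b=ctrl.snapshot('scene')[...,::-1]; cv2.imwrite('pics/scene8.png',b)
def z(im): return cv2.resize(im[115:275,140:290],None,fx=2.6,fy=2.6,interpolation=cv2.INTER_CUBIC)
cv2.imwrite('pics/cmp.png',np.hstack([z(cv2.imread('pics/top0.png')),z(a)]))
d=cv2.absdiff(cv2.imread('pics/top0.png'),a).max(2); cv2.imwrite('pics/diff.png',d)
q=proj('top',np.array([[0,-230,114],[0,-224,114],[0,-90,52]])/1e3@PR.T+O); print(q, ((q+.5-[140,115])*2.6).round(0)+[390,0])
"
```

```text
t 14.97 press mm [ 293.6 -404.8  187.5] toolx ang 0.0028 tilt [-0.057 -0.034] F press [-0.55  0.09  0.26] gap 0.0001
[[248.51787388 250.10993793]
 [247.52415751 247.73039657]
 [227.66006867 199.58216377]] [[673. 353.]
 [671. 346.]
 [619. 221.]]
```

View pics/cmp.png

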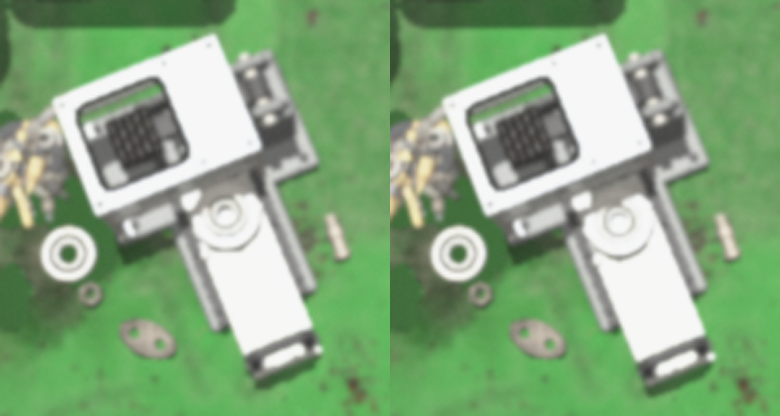

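View pics/diff.png

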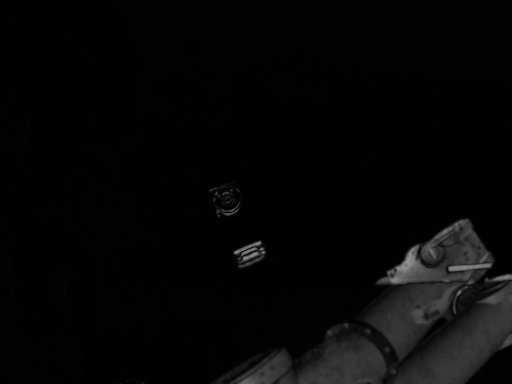

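Only the slide, the bearing and the arm differ from the first picture. The bar now matches the projection for the slide at its stop, about (673,353) in the comparison picture. I'll take a quick look at the bearing and then hand in.

```bash
python3 -c "
import cv2,numpy as np
f=lambda n,r:cv2.resize(cv2.imread(n)[r[0]:r[1],r[2]:r[3]],(390,300),interpolation=cv2.INTER_CUBIC)
r=(180,222,200,255); s=(215,265,245,310)
cv2.imwrite('pics/b.png',np.vstack([np.hstack([f('pics/top0.png',r),f('pics/top8.png',r)]),np.hstack([f('pics/scene0.png',s),f('pics/scene8.png',s)])]))"
```

```text
(no output)
```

View pics/b.png

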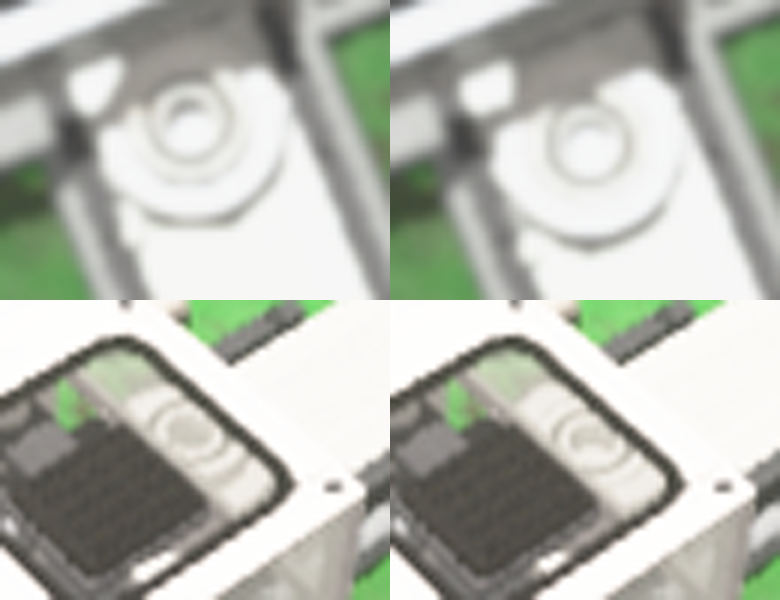

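The bearing's standing edge and its shadow are gone in the "after" pictures on the right, so it sits flush in the hub. The lever pad is up, the same as before. Handing in.

```bash
python3 -c "
from cell import ctrl
print(ctrl.hand_in())"
```

```text
the job is handed in; nothing more can be done
None
```

The bearing is pressed into its hub, the slide is back out at its loading stop, and I handed the job in at about 15 s of the 51 s allowed. The hand-in gives no verdict, so what follows is from my own readings.

- **Slide in:** I pushed it in from outside the handle bar with the shut fingers. The force rose to about 11 N and the travel stopped where the end stop should be.
- **Pressing:** I went down through the middle of the window with no sign of touching the guard. The pad went down about 22.6 mm, at 12–14 N. The force then jumped to 34 N at the lever stop, a firm end but under the 40 N limit.
- **Lever up:** I raised the fingers straight up, and the picture shows the pad back at its starting height.
- **Slide out:** I hooked the fingers inside the bar and drew the slide until it stopped at about 14 N. The bar then matched the position expected with the slide fully out; it had started about 6 mm in.

**Last checks:** The bearing looks flush in the hub in both views. In the top view, nothing differs from the first picture except the slide, the bearing and the arm. I found no loose part that had moved, and the robot is touching nothing.

No check failed or disagreed. The tool did drift by a few mm and tilt slightly during the moves; I corrected the position but could not correct the tilt.

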